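Lock the dish rack's extension across the sink

ROBOT

A 6-joint arm with a two-finger parallel gripper is mounted at the origin on the work surface. World frame = base frame: x ahead of the robot, y to its left, z up, the work surface at z = 0. Lengths are in m, angles in rad, forces in N, time in s.
With the tool pointing down it reaches from about 0.275 to 0.825 m from the base axis. Payload 4.9 kg.
Tool frame: the origin (TCP) lies midway between the tips of the shut fingers; the grasp point (between the pads) lies 19 mm behind it (bot.grip_depth is the distance from the TCP to the grasp point, in m); y points along the fingers, x is the direction in which the jaws open and shut, and the axes are right-handed (so a half turn about y gives the same grasp; the last joint's range is limited). The gripper opens to 85 mm and grips with 20 to 120 N. Pads are 22 mm wide; open, the fingers measure 114 mm over their backs; the gripper's body (76 mm by 85 mm) begins 54 mm behind the grasp point. The pads swing forward as they close: fully open they stand 13 mm farther back than shut.
Start: joints at [1.134, 0.326, -0.193, 1.052, 0, 1.437], TCP at [0.164, 0.525, 0.192] pointing down, gripper open.
Joint ranges: [-2.65, 2.65], [-0.97, 1.79], [-1.3, 1.35], [-1.93, 2.1], [-1.47, 1.37], [-3.14, 3.14]. Speed limits (rad/s): [2.57, 2.57, 3.14, 3.14, 3.14, 3.14].

INTERFACE

Orientations are given as a unit quaternion [w, x, y, z].
In Python, from cell import bot gives the robot as it stands. Calls block until the motion is done:
- bot.move_pose(position, orientation): joint-space move of the TCP to a pose.
- bot.move_linear(position, speed=0.15, rotation=None, until_force=None): straight line of the TCP; rotation=None keeps the orientation; speed is the mean speed in m/s. With until_force (N) it stops when the force on the tool has changed by that much, and returns True; else False.
- bot.goto_joints(angles): joint-space move.
- bot.set_gripper(opening, grasp_force=None): opening from 0.0 (shut) to 1.0 (fully open); grasp_force is the grip in N (None keeps the last); returns when the fingers have stopped.
- bot.wait(seconds).
- bot.solve_ik(position, orientation): joint angles nearest the present ones, or None.
- bot.camera(name): name is "scene" or "top" or "wrist"; returns the picture (400x640x3 uint8, red, green, blue); there is no depth.
- bot.calibration(name): a dict with "mtx" (3x3 intrinsics, pixels), "extrinsics" (4x4, takes a point from world to camera coordinates); the wrist camera has in their place "hand_eye" (4x4, takes a point from camera to tool coordinates, whose origin is the TCP and whose axes are the tool frame's). Camera axes: x right, y down, z forward; pixel columns grow to the right and rows downward; lengths in m; the calibration is good to about 2 mm. A picture is of the moment at which its call begins: read the wrist's pose just before it. calibration takes no time and is no camera call.
A pose or a line that the arm cannot do raises bot.PlanningError and nothing moves.
- bot.close_job(): hands the job in, once; it reports no verdict.
Trained networks look in the newest picture that a camera, given by its name, has taken for a name from the list of things; names that differ only in an ending like _2 or _b are one class to them, and where a whole thing is asked for, a point or a joint stands for the part that bears it (a point fixed in the world has none). Each returns a list of dicts, best first, with "confidence" (0 to 1); they miss things now and then, are a little off and sometimes report something else, mostly with a low value. They report only what shows in the picture. A call takes as long as a camera call.
- bot.search_frame(camera, thing): "bbox" ([left, top, width, height] in pixels, round what is visible of it).
Readings, each from a call of its own:
- bot.read_clock(): time.
- bot.read_joint_positions(): joint angles.
- bot.read_joint_vel(): joint speeds.
- bot.read_joint_efforts(): joint torques, N m.
- bot.read_position(): TCP position.
- bot.read_tool_rot(): TCP orientation.
- bot.read_ft_force(): force on the tool from outside, world axes, zero at the start.
- bot.read_moment(): the same for the moment, N m.
- bot.read_gripper_width(): opening from 0.0 (shut) to 1.0 (fully open).
Only numpy, scipy, OpenCV 4.12 (cv2) and the standard library are available. Lean on these libraries where they do the work, as an engineer would, in place of code of your own. Each camera call takes 0.05 s, during which the arm holds its last target. There are 200 camera calls.

TASK

Set the dish rack to bridge the sink bowl: pull its spring plunger up by the black knob, slide the extension frame out until its foot stands wholly on the flat steel ledge between the two bowls, and let the plunger go so that its pin drops fully home in a hole there. Find the hole gently by feel, never forcing the pin sideways, and leave the soap, mug and bowl where they stand.

Things in the scene. Friction and masses are not known exactly. Their poses are not given: they have to be found in the camera images.
- rack: steel dish rack holding plates, fixed to the counter left of the sink's large bowl. Origin: on the counter, middle of its side facing the sink; +x away from the robot; its extension slides out along its -y axis ('outward'). The rack fills x -150 to 150, y 0 to 360 mm and is 125 mm high; plates up to 275 mm high stand beyond y = 140 mm. Two 20 mm square inner tubes run outward at x = -100 and +100
- tube_root (a point): where the drilled inner tube (rack x = -100, axis 60 mm high) leaves the rack. In its top wall: a parking slot about 45 to 91 mm outward of this point, where the pin starts, then five 10 mm holes exactly 30 mm apart, the first about 110 mm outward. The tube sits up to 12 mm farther in or out in its fitting than that, and the outer tube covers it: find the hole by feel
- extension (a joint): how far the extension frame is slid out, m: 0 to 0.185. The plunger's axis is 62 mm + this outward of the rack's side. About 4 N of friction, more with the pin riding on the tube. The frame: two 26 mm square aluminium outer tubes (tops 73 mm high) from 30 mm inward to 240 mm outward of the plunger, with wires and a cross bar between
- plunger (a joint): height of the plunger's pin, m: 0 = fully home in a hole or the slot, 0.008 = tip riding on the inner tube's top, 0.013 = end stop of the pull. Its spring always pushes down, 6 N at 0, 8.4 N at 0.008, 10 N at 0.013; let go over a hole it drops by itself. The pin is 8 mm thick with a short stepped tip and enters within about 1 mm of a hole's middle
- knob (a point): middle of the plunger's black mushroom knob (moves with it), axis vertical: head 26 mm across and 15 mm high, from 6 mm below this point to 9 mm above it, on a 17 mm neck; this point is 114 mm above the counter with the pin home. Below it a round steel boss 18 mm across ends 95 mm above the counter
- pin: the slender steel pin of the plunger, 8 mm thick: more than 25 N on it, sideways or down, would bend it. Origin on the plunger's axis, at counter height when the pin is home
- foot (a point): middle of the underside of the extension's rubber foot, 1 mm above the counter; the foot hangs under the middle of the 26 mm wide cross bar at the frame's outer end, is 60 mm long (rack x) by 22 mm wide (outward), and lies 240 mm outward of the plunger's axis and 100 mm to rack +x of it
- sink: stainless double-bowl sink let into the counter. Origin: middle of the flat steel ledge between the bowls, at counter height; the ledge is 60 mm wide in y (-30 to +30) and 370 mm long in x. The large bowl lies on its +y side and is 340 mm wide, the smaller one on its -y side. It does not move
- soap: clear bottle of dish soap, 60 mm across, 190 mm high, on the counter; origin at the centre of its underside; bystander
- mug: white mug, 82 mm across, 92 mm high, on the counter; origin at the centre of its underside; bystander
- bowl: white bowl, 90 mm across, 48 mm high, on the counter between the robot and the sink; origin at the centre of its underside; bystander

How it is judged:
By the outcome, as a careful person would: the job done as asked, in the order asked, and still so for the second after the job is handed in, with the robot touching nothing.
It also fails if it takes over 48 s, if anything falls off the work surface, if the arm or the gripper's body presses on something with over 40 N, if the wrist force passes 120 N, or if a joint passes its speed limit or range.

## Working session

There is one attempt and no reset: what is moved stays moved. The work goes in short steps, each a Python script; the robot and the scene stay as the last script left them, time stands still between calls to the robot, and variables do not carry over. Pictures are saved under pics/ and viewed, about 8 in all and at most 12, crops included, and the job is handed in when it is done.

```bash
ls; mkdir -p pics; python3 - <<'E'
from cell import bot
import cv2, numpy as np
for n in ("scene","top","wrist"):
    im=bot.camera(n); cv2.imwrite(f"pics/{n}0.png",im[:,:,::-1])
    for t in ("rack","knob","foot","sink","soap","mug","bowl"):
        print(n,t,[(d["bbox"],round(d["confidence"],2)) for d in bot.search_frame(n,t)[:2]])
    c=bot.calibration(n); print({k:np.round(v,4).tolist() for k,v in c.items()})
print(bot.read_tool_rot(),bot.read_clock())
a=cv2.imread("pics/scene0.png");b=cv2.imread("pics/top0.png")
cv2.imwrite("pics/st.png",cv2.resize(np.vstack([a,b]),(480,600)))
E
```

```text
pics
scene rack [([265.0, 142.4, 337.8, 153.8], 0.7)]
scene knob [([369.9, 176.9, 7.8, 15.3], 0.62)]
scene foot [([258.1, 179.6, 140.9, 93.2], 0.91)]
scene sink [([14.8, 195.7, 358.9, 123.2], 0.74)]
scene soap [([422.9, 129.9, 28.7, 58.6], 0.91)]
scene mug [([197.0, 156.4, 38.5, 44.1], 0.81)]
scene bowl [([247.1, 169.1, 35.2, 24.0], 0.86), ([422.0, 125.8, 28.0, 62.8], 0.72)]
{'mtx': [[458.0561, 0.0, 322.1686], [0.0, 458.0561, 193.6887], [0.0, 0.0, 1.0]], 'extrinsics': [[-0.0312, 0.9994, 0.0116, 0.0231], [0.5751, 0.0275, -0.8177, -0.208], [-0.8175, -0.0188, -0.5756, 1.5378], [0.0, 0.0, 0.0, 1.0]]}
top rack [([66.9, 106.5, 304.0, 138.1], 0.69)]
top knob [([256.4, 200.9, 12.4, 15.1], 0.46)]
top foot [([246.9, 115.1, 127.2, 100.8], 0.74)]
top sink [([271.4, 93.9, 283.7, 141.5], 0.83)]
top soap [([170.2, 255.5, 36.7, 28.8], 0.64)]
top mug [([417.4, 229.8, 42.1, 49.1], 0.93)]
top bowl []
{'mtx': [[509.8154, 0.0, 320.3244], [0.0, 509.8154, 199.4747], [0.0, 0.0, 1.0]], 'extrinsics': [[-0.0142, -0.9998, 0.011, -0.0157], [-0.9973, 0.0133, -0.0725, 0.5061], [0.0723, -0.012, -0.9973, 1.2379], [0.0, 0.0, 0.0, 1.0]]}
wrist rack [([298.1, 324.9, 94.8, 54.8], 0.69)]
wrist knob []
wrist foot []
wrist sink []
wrist soap [([129.4, 337.6, 87.6, 60.7], 0.71)]
wrist mug []
wrist bowl []
{'mtx': [[324.6226, 0.0, 318.6479], [0.0, 324.6226, 201.5297], [0.0, 0.0, 1.0]], 'hand_eye': [[1.0, -0.0005, -0.0008, -0.0008], [0.0006, -0.3164, 0.9486, -0.1833], [-0.0007, -0.9486, -0.3164, 0.0807], [0.0, 0.0, 0.0, 1.0]]}
[ 0.5697064  -0.56968877 -0.41886872  0.41885357] 1.2
```

View picture.

View pics/scene0.png

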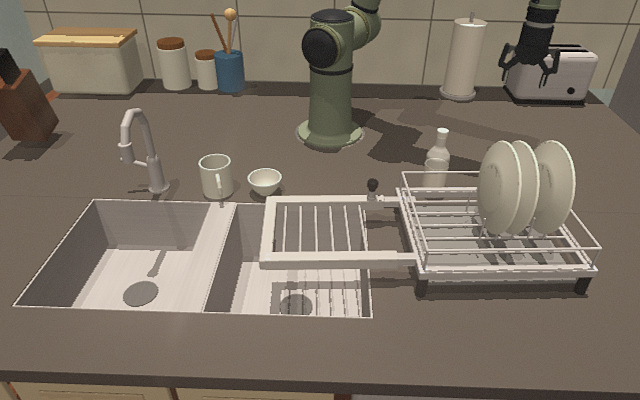

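View pics/top0.png

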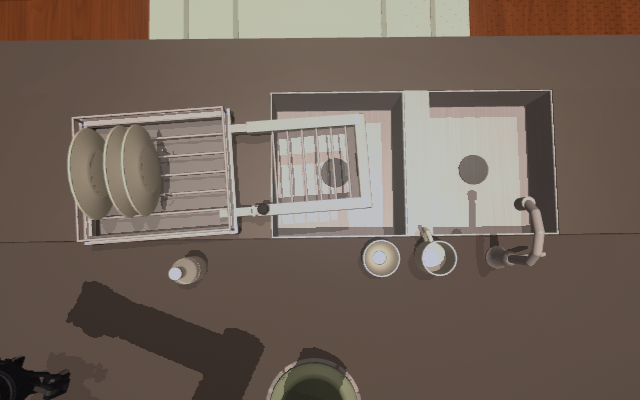

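The scene shows the robot at the back and the rack to its left. In the top view the knob is at about (262,208), the ledge spans columns 404–430, the frame's outer bar is at about (365,160), the bowl is at (381,258) and the mug at (437,257). Next I'll zoom in for accurate edges.

```bash
cat > h.py <<'E'
from cell import bot
import numpy as np, cv2
def ray(n,uv,T=None):
    c=bot.calibration(n); M=c["mtx"]; d=np.linalg.inv(M)@[uv[0],uv[1],1]
    E=np.linalg.inv(c["extrinsics"]) if T is None else T
    return E[:3,3],E[:3,:3]@d
def onz(n,uv,z,T=None):
    o,d=ray(n,uv,T); return o+d*(z-o[2])/d[2]
def proj(n,p,T=None):
    c=bot.calibration(n); E=c["extrinsics"] if T is None else np.linalg.inv(T)
    q=c["mtx"]@(E[:3,:3]@np.asarray(p,float)+E[:3,3]); return q[:2]/q[2]
E
python3 - <<'E'
from h import *
im=cv2.imread("pics/top0.png"); c=im[85:245,210:450]
cv2.imwrite("pics/crop.png",cv2.resize(c,None,fx=3.3,fy=3.3,interpolation=cv2.INTER_CUBIC))
# knob triangulate: scene bbox center top head approx
for uv in [(262.6,208.5)]: print("knob top",onz("top",uv,.117))
print("knob scene",onz("scene",(373,183),.115))
for uv in [(271,93),(552,91),(557,234),(273,237),(404,92),(429,92),(407,236),(432,236)]: print(uv,onz("top",uv,0).round(4))
E
```

```text
knob top [0.479964   0.10955252 0.117     ]
knob scene [0.47616577 0.11030475 0.115     ]
(271, 93) [0.7796 0.0984 0.    ]
(552, 91) [ 0.7769 -0.6182  0.    ]
(557, 234) [ 0.4127 -0.6136  0.    ]
(273, 237) [0.4153 0.096  0.    ]
(404, 92) [ 0.7785 -0.2396  0.    ]
(429, 92) [ 0.7778 -0.3034  0.    ]
(407, 236) [ 0.413  -0.2376  0.    ]
(432, 236) [ 0.4122 -0.3001  0.    ]
```

View pics/crop.png

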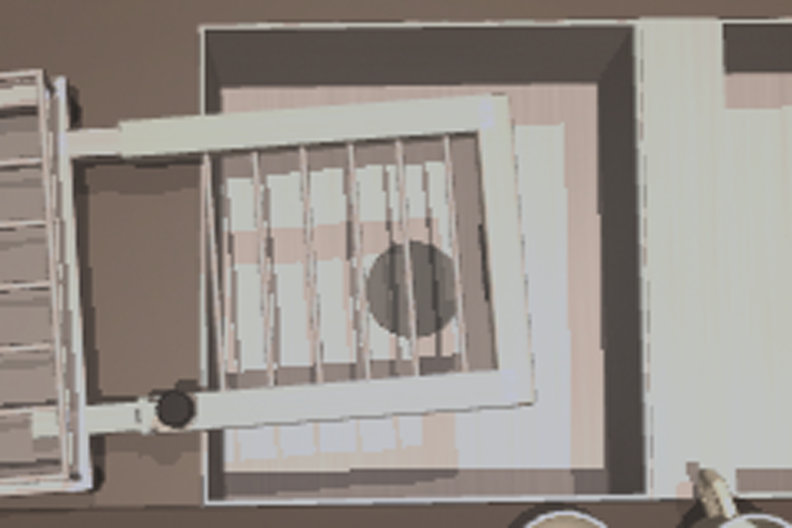

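```bash
python3 - <<'E'
from h import *
f=lambda u,v,z:onz("top",(210+(u+.5)/3.3-.5,85+(v+.5)/3.3-.5),z)
A=f(532,403,.073);B=f(508,96,.073);print("outer corners",A,B,np.linalg.norm(A-B))
d=(B-A)[:2];print("rack x angle",np.degrees(np.arctan2(d[1],d[0])))
C=f(205,430,.073);d=(A-C)[:2];print("outward ang",np.degrees(np.arctan2(d[1],d[0])))
C=f(120,124,.073);d=(B-C)[:2];print("outward ang far",np.degrees(np.arctan2(d[1],d[0])))
K=f(175,408,.12);print("knob",K)
L=[f(636,28,0),f(648,497,0),f(723,22,0),f(738,490,0),f(202,28,0),f(208,502,0)];print(np.round(L,4))
# candidate grasp orientations
from scipy.spatial.transform import Rotation as R
for a in (-6,-4,-90-4,86,176):
    th=np.radians(a) # tool x dir heading
    x=np.array([np.cos(th),np.sin(th),0]);y=np.array([0,0,-1.]);M=np.c_[x,y,np.cross(x,y)]
    q=R.from_matrix(M).as_quat()[[3,0,1,2]]
    for z in (.1,.25): 
        s=bot.solve_ik([.478,.11,z],q);print(a,z,None if s is None else np.round(s,2),"camera side",M[:,2].round(2))
q=bot.read_tool_rot();print(R.from_quat(np.r_[q[1:],q[0]]).as_matrix().round(2))
E
```

```text
outer corners [ 0.48306225 -0.14088029  0.073     ] [ 0.70580961 -0.12824314  0.073     ] 0.22310554617566414
rack x angle 3.2470881722563774
outward ang -86.05532013281785
outward ang far -86.47460295552877
knob [0.4802725 0.1090608 0.12     ]
[[ 0.7756 -0.2354  0.    ]
 [ 0.4149 -0.2352  0.    ]
 [ 0.7796 -0.3028  0.    ]
 [ 0.4192 -0.3035  0.    ]
 [ 0.7793  0.0987  0.    ]
 [ 0.4159  0.0968  0.    ]]
-6 0.1 [ 0.08  0.3  -0.48  0.79  0.    1.75] camera side [0.1  0.99 0.  ]
-6 0.25 [ 0.08  0.18 -0.24  1.15  0.    1.75] camera side [0.1  0.99 0.  ]
-4 0.1 [ 0.08  0.3  -0.48  0.79  0.    1.72] camera side [0.07 1.   0.  ]
-4 0.25 [ 0.08  0.18 -0.24  1.15  0.    1.72] camera side [0.07 1.   0.  ]
-94 0.1 [ 0.08  0.3  -0.48  0.79  0.   -3.  ] camera side [ 1.   -0.07  0.  ]
-94 0.25 [ 0.08  0.18 -0.24  1.15  0.   -3.  ] camera side [ 1.   -0.07  0.  ]
86 0.1 [ 0.08  0.3  -0.48  0.79  0.    0.15] camera side [-1.    0.07  0.  ]
86 0.25 [ 0.08  0.18 -0.24  1.15  0.    0.15] camera side [-1.    0.07  0.  ]
176 0.1 [ 0.08  0.3  -0.48  0.79  0.   -1.43] camera side [-0.07 -1.   -0.  ]
176 0.25 [ 0.08  0.18 -0.24  1.15  0.   -1.43] camera side [-0.07 -1.   -0.  ]
[[ 0.3   0.   -0.95]
 [ 0.95  0.    0.3 ]
 [ 0.   -1.    0.  ]]
```

```bash
cat >> h.py <<'E'
from scipy.spatial.transform import Rotation as R
TH=np.radians(3.5)
U=np.array([np.sin(TH),-np.cos(TH),0]); EX=np.array([np.cos(TH),np.sin(TH),0])
x=-U; y=np.array([0,0,-1.]); M=np.c_[x,y,np.cross(x,y)]
Q=R.from_matrix(M).as_quat()[[3,0,1,2]]
def wristT():
    p=bot.read_position(); q=bot.read_tool_rot(); T=np.eye(4)
    T[:3,:3]=R.from_quat(np.r_[q[1:],q[0]]).as_matrix(); T[:3,3]=p
    return T@bot.calibration("wrist")["hand_eye"]
E
python3 - <<'E'
from h import *
p=bot.read_position(); bot.move_linear([p[0],p[1],.31],speed=.25)
bot.set_gripper(.65,40)
bot.move_pose([.478,.1095,.31],Q)
bot.move_linear([.478,.1095,.21],speed=.25)
T=wristT(); np.save("T1.npy",T); im=bot.camera("wrist"); cv2.imwrite("pics/w1.png",im[:,:,::-1])
for t in ("knob","foot","sink"): print(t,[(d["bbox"],round(d["confidence"],2)) for d in bot.search_frame("wrist",t)[:2]])
print(proj("wrist",[.478,.1095,.114],T),bot.read_clock(),bot.read_position(),bot.read_gripper_width(),bot.read_ft_force())
E
```

```text
knob [([300.2, 172.3, 29.7, 33.1], 0.89)]
foot [([65.2, 159.5, 280.3, 184.4], 0.75)]
sink [([0.0, 85.2, 312.7, 272.2], 0.72)]
[319.34424975 188.37258042] 4.8667 [0.47940418 0.10976851 0.2118214 ] 0.6430236177626404 [-0.24886921 -0.22339913  0.65824335]
```

View pics/w1.png

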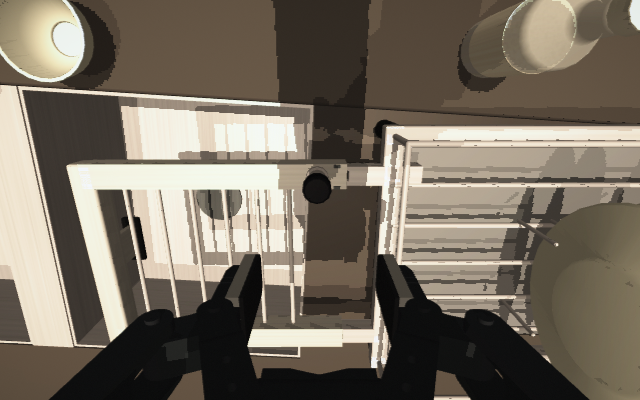

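```bash
python3 - <<'E'
from h import *
T=np.load("T1.npy"); g=lambda u,v,z:onz("wrist",(u,v),z,T)
print("knob top mid",g(316,187,.12)," bbox",g(315,188.8,.114))
print("ledge/bowl edge",g(20,90,0),g(75,347,0),"bowl far-rack edge",g(313,104,0),g(299,356,0))
print("sink near edge",g(313,104,0),g(22,86,0))
print("bar corner",g(69,164,.073),"tube far end",g(300,163,.073),g(80,187,.073),g(300,187,.073))
T=T
im=cv2.imread("pics/w1.png");cv2.imwrite("pics/w1c.png",cv2.resize(im[70:370,0:360],None,fx=2.2,fy=2,interpolation=cv2.INTER_CUBIC))
E
```

```text
knob top mid [0.47520165 0.106379   0.12      ]  bbox [0.47863744 0.10563457 0.114     ]
ledge/bowl edge [ 0.41475297 -0.23849757  0.        ] [ 0.78110478 -0.23968105  0.        ] bowl far-rack edge [0.40949116 0.09805656 0.        ] [0.77730337 0.09731576 0.        ]
sink near edge [0.40949116 0.09805656 0.        ] [ 0.41021695 -0.23522271  0.        ]
bar corner [ 0.47986047 -0.14202891  0.073     ] tube far end [0.46460994 0.08931362 0.073     ] [ 0.50345253 -0.13510244  0.073     ] [0.48957683 0.09039335 0.073     ]
```

```bash
python3 - <<'E'
from h import *
K=np.array([.4775,.107,0]); np.save("K.npy",K)
def st(s): print(s,np.round(bot.read_position(),4),np.round(bot.read_ft_force(),1),round(bot.read_gripper_width(),3),round(bot.read_clock(),2))
print(bot.move_linear(K+[0,0,.12],speed=.15))
print(bot.move_linear(K+[0,0,.097],speed=.06,until_force=6)); st("down")
bot.set_gripper(.1,40); st("grip")
p=bot.read_position()
print(bot.move_linear(np.array([K[0],K[1],p[2]+.0115]),speed=.03,until_force=22)); bot.wait(.2); st("lift")
im=bot.camera("wrist"); cv2.imwrite("pics/w2.png",im[:,:,::-1])
E
```

```text
False
False
down [0.4772 0.107  0.0967] [-0.2  0.5  1.2] 0.652 6.15
grip [0.4776 0.107  0.0971] [-0.9  0.4  0.5] 0.1 6.66
False
lift [0.4773 0.107  0.1085] [ 0.1 -0.2 -0. ] 0.1 7.39
```

View pics/w2.png

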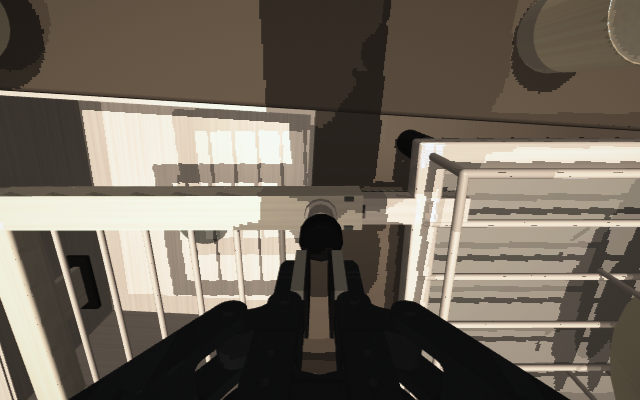

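The picture shows that the fingers, tips near (318,255), closed on nothing beside the knob, which is at (320,232). I'll check where the TCP projects.

```bash
python3 - <<'E'
from h import *
T=wristT(); p=bot.read_position(); print(p,bot.read_tool_rot(),Q)
print("tcp px",proj("wrist",p,T),"grasp pt",proj("wrist",p+[0,0,.019],T))
for z in (.114,.12): print(onz("wrist",(320,232),z,T),onz("wrist",(320,238),z,T))
print(T.round(3))
t=bot.camera("top");s=bot.camera("scene")
for n in ("top","scene"): print(n,proj(n,p),[(d["bbox"],round(d["confidence"],2)) for d in bot.search_frame(n,"knob")[:2]])
a=cv2.resize(t[170:245,200:325],None,fx=3.2*2,fy=3.2*2)[:,:,::-1][:300];b=cv2.resize(s[120:220,300:440],None,fx=5,fy=5)[:,:,::-1]
w=max(a.shape[1],b.shape[1]);im=np.zeros((600,800,3),np.uint8)
a=cv2.resize(t[170:245,200:325][:,:,::-1],(500,300));b=cv2.resize(s[120:195,310:435][:,:,::-1],(500,300))
im[:300,:500]=a;im[300:,:500]=b;cv2.imwrite("pics/m.png",im[:,:500])
E
```

```text
[0.47736505 0.10696658 0.10846851] [ 0.48458248 -0.48443517 -0.51494284  0.515108  ] [-0.48449754  0.48449754  0.51503605 -0.51503605]
tcp px [320.49953867 232.33660285] grasp pt [320.67254316 246.13391308]
[0.4747277  0.10647614 0.114     ] [0.47863439 0.10671722 0.114     ]
[0.47209051 0.10629158 0.12      ] [0.47586534 0.10652452 0.12      ]
[[-0.06   0.947  0.315  0.397]
 [ 0.998  0.057  0.019  0.101]
 [-0.     0.316 -0.949  0.292]
 [ 0.     0.     0.     1.   ]]
top [264.12281182 209.82735979] []
scene [371.40765558 185.53958972] [([368.5, 178.0, 12.0, 13.2], 0.58)]
```

View pics/m.png

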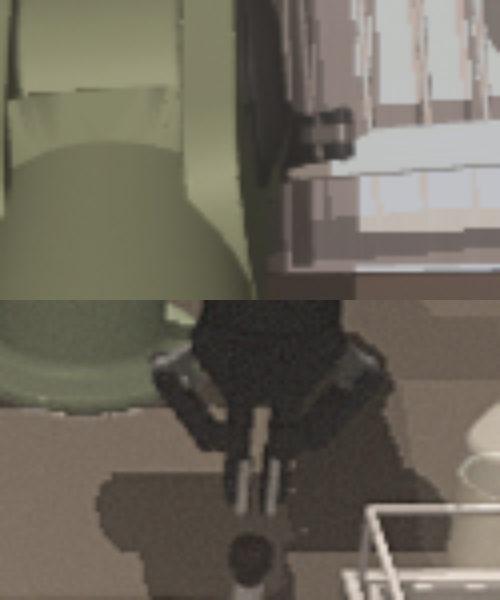

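```bash
python3 - <<'E'
from h import *
from h import proj
print("start tcp px",proj("scene",[.164,.525,.192]),proj("scene",[.164,.525,.222]))
o,d=ray("scene",(372.5,174)); t=(.4775-o[0])/d[0]; print("tip now",o+t*d)
o,d=ray("scene",(372.5,184)); t=(.4775-o[0])/d[0]; print("knob",o+t*d)
p=bot.read_position()
for dz in (0,.01,.02,.03,.04): print(dz,proj("scene",p+[0,0,dz]),proj("wrist",p+[0,0,dz],wristT()))
a=cv2.imread("pics/scene0.png")[20:120,480:600];b=cv2.imread("pics/w2.png")[190:290,260:380]
cv2.imwrite("pics/ab.png",np.hstack([cv2.resize(a,None,fx=3.3,fy=4),cv2.resize(b,None,fx=3.3,fy=4)]))
E
```

```text
start tcp px [516.69049155 102.2086629 ] [519.46986715  92.0859691 ]
tip now [0.4775     0.1071093  0.14094941]
knob [0.4775     0.10919741 0.11301881]
0 [371.41930834 185.54065759] [320.49956562 232.33634589]
0.01 [371.73191605 182.02025612] [320.58653056 239.27394587]
0.02 [372.04788248 178.46203063] [320.68263651 246.94076671]
0.03 [372.36726207 174.86536823] [320.78940465 255.45816029]
0.04 [372.69011043 171.22964275] [320.90871352 264.97598585]
```

View pics/ab.png

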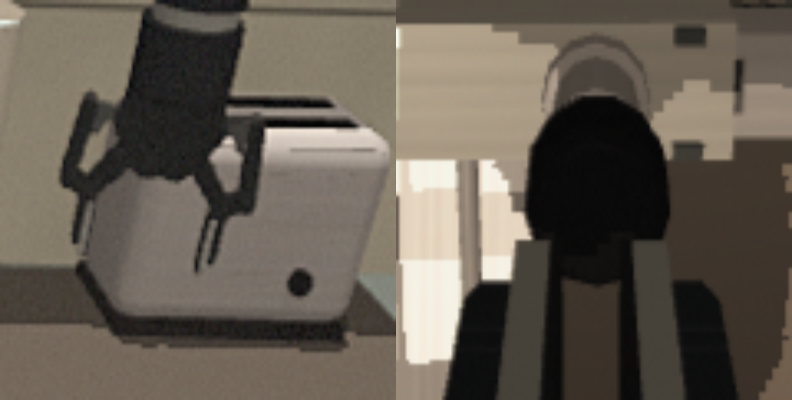

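Both cameras agree that the real fingertips sit about 28 mm behind the stated TCP, so the fingers closed above the knob. Nothing was touched. I'll open and go lower under force guard.

```bash
cat >> h.py <<'E'
def st(s): print(s,np.round(bot.read_position(),4),np.round(bot.read_ft_force(),1),round(bot.read_gripper_width(),3),round(bot.read_clock(),2),flush=True)
E
python3 - <<'E'
from h import *
K=np.load("K.npy")
bot.set_gripper(.6,40); st("open")
print(bot.move_linear(K+[0,0,.072],speed=.06,until_force=5)); st("down")
bot.set_gripper(.1,40); st("grip")
bot.wait(.1)
im=bot.camera("scene"); cv2.imwrite("pics/s3.png",cv2.resize(im[120:220,310:450][:,:,::-1],None,fx=4,fy=4))
E
```

```text
open [0.4775 0.107  0.1086] [ 0.3 -0.2  0.2] 0.602 8.12
False
down [0.4776 0.107  0.072 ] [-0.4  0.6  1.3] 0.595 8.88
grip [0.478  0.1074 0.0727] [-1.2  1.5  6.1] 0.274 9.24
```

View pics/s3.png

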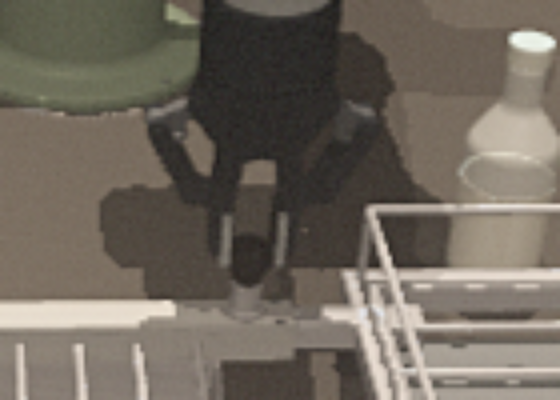

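The fingers now straddle the knob, with their tips level with the bottom of the head. Next is a pull test.

```bash
python3 - <<'E'
from h import *
K=np.load("K.npy"); p=bot.read_position()
for i in range(1,5):
    r=bot.move_linear([p[0],p[1],p[2]+.003*i],speed=.025,until_force=20); st(f"lift{i} {r}")
    if r: break
E
```

```text
lift1 False [0.4778 0.1073 0.0751] [ 2.   0.8 -7.9] 0.276 9.69
lift2 False [0.4778 0.1073 0.0785] [ 1.9  1.2 -9.3] 0.276 9.96
lift3 False [0.4778 0.1073 0.0816] [ 1.3  2.1 -9.5] 0.275 10.22
lift4 False [0.4778 0.1073 0.0847] [  1.7   1.1 -10.4] 0.278 10.49
```

```bash
python3 - <<'E'
from h import *
p=np.array(bot.read_position()); np.save("P0.npy",p)
for d in (.03,.08,.128):
    r=bot.move_linear(p+U*d,speed=.06,until_force=18); st(f"{d} {r}")
    if r: break
t=bot.camera("top"); cv2.imwrite("pics/t4.png",cv2.resize(t[85:245,250:450][:,:,::-1],None,fx=4,fy=3.75,interpolation=cv2.INTER_CUBIC))
E
```

```text
0.03 False [0.4797 0.077  0.0847] [  3.4   0.5 -10.1] 0.279 11.14
0.08 False [0.4828 0.0274 0.0847] [  2.7   1.9 -10.8] 0.274 12.12
0.128 False [ 0.4858 -0.0204  0.0847] [  4.2   3.3 -10.1] 0.279 13.07
```

View pics/t4.png

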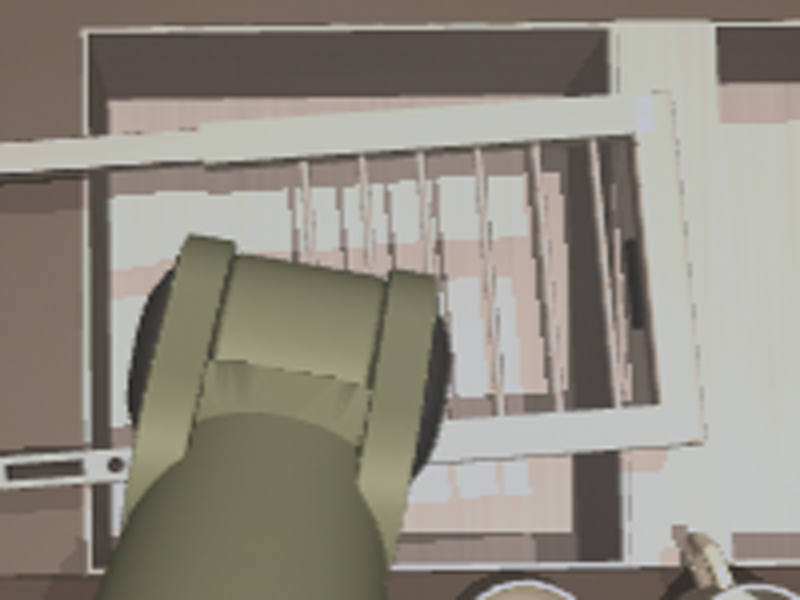

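The picture is useful: the uncovered inner tube shows the slot end at (85,468) and the first hole at (116,464). The black foot shows at (637,285), just past the ledge edge at column 617. I'll compute from these.

```bash
python3 - <<'E'
from h import *
f=lambda u,v,z:onz("top",(250+(u+.5)/4-.5,85+(v+.5)/3.75-.5),z)
P0=np.load("P0.npy"); p=np.array(bot.read_position())
H=f(116,464,.070); S=f(85,468,.070); print("hole1",H,"slot end",S)
d=(p-H)@U; print("plunger beyond hole1 (mm)",d*1e3,"lateral",(p-H)@EX*1e3)
print("holes: travel from now", [(30*k-d*1e3).round(1) for k in range(1,5)])
for v,u in ((245,629),(320,629)): print("foot inner edge",f(u,v,.001))
print("ledge edge",f(611,60,0),f(618,300,0),f(625,540,0),"right",f(716,60,0))
A=f(704,441,.073);B=f(669,91,.073);print("bar",A,B,np.linalg.norm(A-B))
m=(A+B)/2-U*.013; print("foot centre est from bar",m, "from plunger",p+U*.24+EX*.1)
E
```

```text
hole1 [0.48241215 0.07658165 0.07      ] slot end [0.48014188 0.09485269 0.07      ]
plunger beyond hole1 (mm) 97.0131741094617 lateral -2.612453554772529
holes: travel from now [np.float64(-67.0), np.float64(-37.0), np.float64(-7.0), np.float64(23.0)]
foot inner edge [ 0.62934201 -0.2428432   0.001     ]
foot inner edge [ 0.57858464 -0.24149839  0.001     ]
ledge edge [ 0.75619728 -0.23492537  0.        ] [ 0.59231822 -0.23510399  0.        ] [ 0.43140995 -0.23527938  0.        ] right [ 0.75545004 -0.30178521  0.        ]
bar [ 0.49204714 -0.27056801  0.073     ] [ 0.71610587 -0.25611048  0.073     ] 0.22452468689671873
foot centre est from bar [ 0.60328287 -0.25036349  0.073     ] from plunger [ 0.60019222 -0.25385756  0.08472049]
```

```bash
python3 - <<'E'
from h import *
p=np.array(bot.read_position()); S=p+U*.017
print(bot.move_linear(S,speed=.05,until_force=18)); st("at")
print(bot.move_linear(S+[0,0,-.0062],speed=.015,until_force=5)); st("ride")
w=bot.read_gripper_width(); q=np.array(bot.read_position())
bot.set_gripper(w+.05); bot.wait(.1); st("cage")
b=np.array([S[0],S[1],q[2]-.004])
print(bot.move_linear(b,speed=.03,until_force=5)); st("lower")
r=bot.move_linear(b+U*.014,speed=.007,until_force=13); st(f"push {r}")
print("travel past hole estimate", (np.array(bot.read_position())-p)@U*1e3)
E
```

```text
False
at [ 0.4868 -0.0376  0.0847] [ 4.1  1.  -9.8] 0.28 13.62
True
ride [ 0.4869 -0.0376  0.0804] [ 0.  -0.6  5.1] 0.275 13.97
cage [ 0.4858 -0.0367  0.079 ] [0.3 0.1 0.2] 0.327 14.28
False
lower [ 0.4865 -0.0374  0.0761] [-0.3 -0.2  0.4] 0.323 14.53
push True [ 0.4867 -0.0463  0.0757] [0.2 2.3 2.4] 0.323 16.32
travel past hole estimate 25.917392559760145
```

```bash
python3 - <<'E'
from h import *
p=np.array(bot.read_position())
bot.move_linear(p-U*.002,speed=.02)
bot.set_gripper(.6); p=np.array(bot.read_position())
bot.move_linear([p[0],p[1],.2],speed=.12); bot.wait(.2); st("up")
T=wristT(); np.save("T5.npy",T)
w=bot.camera("wrist"); print("w",bot.search_frame("wrist","knob")[:1]); s=bot.camera("scene"); print("s",bot.search_frame("scene","knob")[:1],bot.search_frame("scene","foot")[:1]); 
cv2.imwrite("pics/w5.png",w[:,:,::-1]); cv2.imwrite("pics/s5.png",s[:,:,::-1])
a=cv2.resize(w[100:300,240:400][:,:,::-1],(400,500),interpolation=cv2.INTER_CUBIC)
r,c=np.round(proj("scene",[.4868,-.043,.1])).astype(int)[::-1]
b=cv2.resize(s[r-50:r+50,c-40:c+40][:,:,::-1],(400,500),interpolation=cv2.INTER_CUBIC); print(r,c)
cv2.imwrite("pics/c5.png",np.hstack([a,b]))
for z in (.114,.122): print(z,"scene knob px",proj("scene",[.4868,-.0445,z]),"wrist",proj("wrist",[.4868,-.0445,z],T))
E
```

```text
up [ 0.4861 -0.0443  0.1994] [ 0.1 -0.1  0.1] 0.601 18.3
w [{'bbox': [299.8, 176.9, 33.3, 32.8], 'confidence': 0.6}]
s [] [{'bbox': [180.7, 180.3, 142.7, 91.9], 'confidence': 0.82}]
189 308
0.114 scene knob px [307.17504147 184.09087771] wrist [318.38791894 193.35878407]
0.122 scene knob px [307.15034489 181.25043169] wrist [318.50205024 196.09848502]
```

View pics/c5.png

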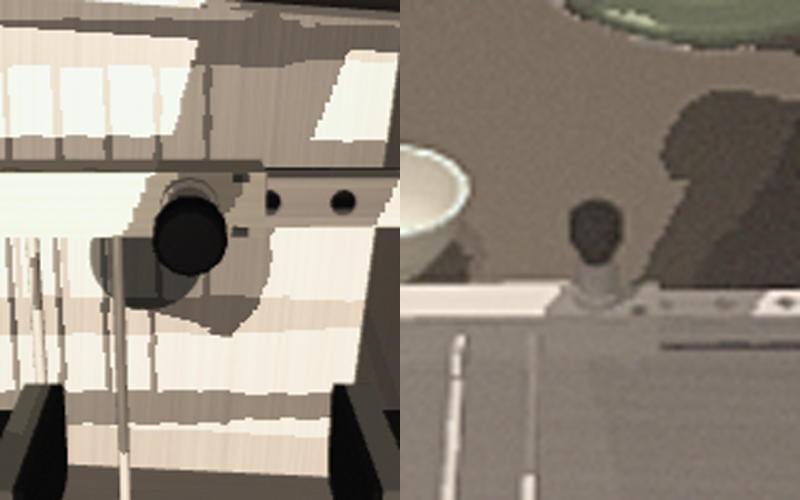

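In the scene crop the head centre is at about row 185. A pin at home predicts 184.1 and a riding pin 181.3, so this looks seated. I'll compare with the first picture in numbers and check the foot from the top.

```bash
python3 - <<'E'
from h import *
def blob(fn,pt):
    g=cv2.imread(fn,0); c=proj("scene",pt); u,v=np.round(c).astype(int); r=g[v-14:v+16,u-12:u+13]
    m=(r<60).astype(np.uint8); n,l,s,ce=cv2.connectedComponentsWithStats(m)
    i=min(range(1,n),key=lambda k:np.hypot(*(ce[k]-[12,14]))-.001*s[k,4]); x,y,w,h,a=s[i]
    print(fn,"proj home",c.round(1),"blob rows",v-14+y,v-14+y+h-1,"cols",u-12+x,u-12+x+w-1,"centroid",(ce[i]+[u-12,v-14]).round(2),"area",a,"dv",(ce[i][1]+v-14-c[1]).round(2))
blob("pics/scene0.png",[.4775,.108,.1155]); blob("pics/s5.png",[.4868,-.0445,.1155])
t=bot.camera("top"); cv2.imwrite("pics/t6.png",cv2.resize(t[85:245,280:440][:,:,::-1],None,fx=4,fy=3.75,interpolation=cv2.INTER_CUBIC))
E
```

```text
pics/scene0.png proj home [372.1 183.1] blob rows 179 191 cols 367 377 centroid [372.07 184.68] area 85 dv 1.57
pics/s5.png proj home [307.2 183.6] blob rows 179 191 cols 302 311 centroid [306.6  184.92] area 91 dv 1.36
```

View pics/t6.png

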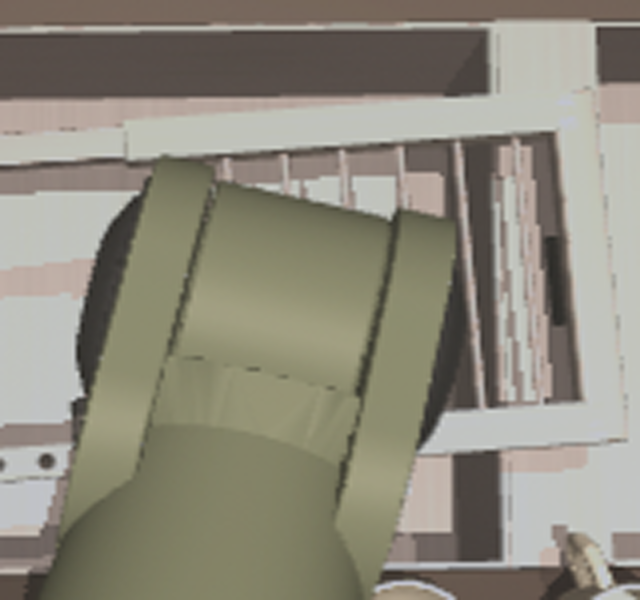

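```bash
python3 - <<'E'
from h import *
p=bot.read_position(); bot.move_linear([p[0],p[1],.27],speed=.15); st("end"); bot.close_job()
E
```

```text
end [ 0.4863 -0.0443  0.2694] [-0.9  0.5 -1.1] 0.603 19.22
the job is handed in; nothing more can be done
```

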